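# Air the exhibit dish and latch it shut

### The job

Air the exhibit dish: take its lid by the upright tab and raise it edge-first, the tab side coming up while the opposite edge still rests on the dish, then bring the whole lid just clear and hold it there, a few centimetres up at most and over the dish, for about two seconds. Set it gently back, flat and centred on the dish, and let go. Then lift the latch bar over its keeper and let it drop fully home in the notch, leaving the other things on the table where they are.

Things in the scene. Friction and masses are not known exactly. Their poses are not given: they have to be found in the camera images.
- cradle: Aluminium plate 130 x 210 x 10 mm (x by y) fixed to the table; on it a round glass dish at the middle, a vertical pivot pin (axis at x 0, y +75 mm, top at z 116 mm) and the keeper at the -y end. Origin: centre of the plate's underside; z up, yaw varies.
- dish_rim (a point): Centre of the dish's mouth at rim height, on the cradle's z axis, 32 mm above the table. The dish is 90 mm in outside diameter, wall 3 mm, 22 mm tall.
- lid: White plastic lid of petri-dish kind, about 80 g: disc 102 mm across, 3 mm thick, with an 8 mm deep, 3 mm thick skirt that hangs outside the dish rim with 3 mm to spare all round. Origin: centre of the skirt's lower edge; z up, x towards its tab (within 0.3 rad of the cradle's +x). Seated: origin 24 mm, disc's top 35 mm above the table.
- lid_tab (a point): Top of the lid's tab, mid-length, 37 mm from the lid's axis along its x and 29 mm above its origin (53 mm above the table when seated). The tab is a fin standing on the disc: 24 mm long along the lid's x, 9 mm thick along y, 18 mm tall; pinch it across its thickness.
- lid_heel (a point): Lower edge of the skirt, diametrically across from the tab, at lid x -49.5 mm, z 0. Raised edge-first, the lid pivots on the dish rim on this side, about lid x -45 mm, 8 mm above the lid's origin.
- bar (a joint): Turn of the steel latch bar about the pivot pin, rad: 0 along the cradle's y, across the dish and in line with the notch; grows as its tip swings to the cradle's -x (clockwise from above). Range -0.3 to 1.0, starts open, light friction. Bar 12 mm wide and tall, underside 38 mm above the table when down, 3 mm over the seated lid.
- bar_lift (a joint): Height of the latch bar up its pivot pin, m: 0 when down, range 0 to 0.035. The whole bar (200 g) stays level, slides freely and falls by its own weight. The keeper's cheeks stop it sideways unless it is lifted more than 15 mm.
- bar_handle (a point): Top of the upright black handle on the bar, a cylinder 14 mm in diameter and 30 mm tall standing on the bar's top near its free end, 175 mm from the pivot axis (bar ends 13 mm further out); handle top 80 mm above the table when the bar is down, handle foot 50 mm.
- keeper_notch (a point): Middle of the floor of the keeper's open-topped notch, 38 mm above the table, 150 mm from the pivot axis at cradle x 0, y -75 mm. The notch is 20 mm wide along the cradle's x, between two cheeks 8 mm thick that rise to 53 mm above the table and measure 14 mm along y.
- scale: Bystander: flat white weighing scale 220 x 170 mm, 36 mm tall. Origin under its centre.
- tape_wide: Bystander: wide tape roll, 84 mm across, 45 mm tall, lying flat just beyond the cradle's +x side. Origin under its centre.
- tape_narrow: Bystander: narrow tape roll, 60 mm across, 19 mm tall. Origin under its centre.
- jar: Bystander: small jar, 44 mm across, 55 mm tall, just beyond the cradle's +x side. Origin under its centre.
- ruler: Bystander: steel ruler 25 x 150 x 5 mm, long along its y, lying beside the cradle's -x side, partly under the open bar. Origin under its centre.
- stone: Bystander: grey stone sample 84 mm across, 42 mm tall. Origin under its centre.
- roll: Bystander: cardboard tube standing up, 48 mm across, 200 mm tall. Origin under its centre.
- open_dish: Bystander: small open glass dish without lid, 72 mm across, 16 mm tall. Origin under its centre.
Things that resemble listed ones, but are neither listed nor needed, are in the scene too. Leave any green, purple or yellow look-alike of the lid alone.

How it is judged:
By the outcome, as a careful person would: the job done as asked, in the order asked, and still so for the second after the job is handed in, with the robot touching nothing.
It also fails if it takes over 51 s, if anything falls off the work surface, if the arm or the gripper's body presses on something with over 40 N, if the wrist force passes 120 N, or if a joint passes its speed limit or range.

### The arm

A 7-joint arm with a two-finger parallel gripper is mounted at the origin on the work surface. World frame = base frame: x ahead of the robot, y to its left, z up, the work surface at z = 0. Lengths are in m, angles in rad, forces in N, time in s.
With the tool pointing down it reaches from about 0.4 to 0.85 m from the base axis. Payload 10.4 kg.
Tool frame: the origin (TCP) lies on the centre line of the jaws, within the pads' length; the fingertips stand 11 mm ahead of it and the grasp point (between the pads) lies 8 mm behind it (tip_reach is the distance from the TCP to the fingertips, in m); z points along the fingers, y is the line along which they close (so a half turn about z gives the same grasp; the last joint's range is limited). The gripper opens to 85 mm and grips with 20 to 120 N. Pads are 22 mm wide; open, the fingers measure 114 mm over their backs; the gripper's body (76 mm by 85 mm) begins 54 mm behind the grasp point. The pads swing forward as they close: fully open they stand 13 mm farther back than shut.
Start: joints at [-1.144, 0.332, -0.065, 1.46, 0.022, 1.35, -0.088], TCP at [0.272, 0.563, 0.215] pointing down, gripper open.
Joint ranges: [-2.6, 2.6], [-0.5, 2.12], [-1.47, 1.34], [0.16, 2.42], [-1.27, 4.41], [0.06, 2.06], [-2.6, 2.6]. Speed limits (rad/s): [2.22, 2.22, 2.79, 2.79, 3.14, 3.14, 3.14].

### API

Orientations are given as a unit quaternion [x, y, z, w].
In Python, from workcell import get_obs, camera, hand_in, tip_reach gives the robot as it stands. The module is installed in compiled form; this text tells all that it offers.
- The arm moves only by the tool move_arm, never from a script. Its argument "plan" is a list of rows, each an object with "delta_pos": the shift along the tool's x, y, z in parts of the range, where 1.0 means 0.75 m, a list of three; "turn": the turn, a rotation vector about the tool's x, y, z in normalised numbers (1 is pi rad), a list of three; "fingers": the closure, from 0 (fully open) to 1 (shut). A call has 1 to 12 rows; each row is the pose to reach, as a shift and turn from the pose commanded when the call began, along the tool's axes at that moment; what a row does not reach only later rows make up. A row lasts 1/8 s, in which the tool goes at most 62.5 mm and 10.7 degrees, less where a joint would pass 70% of its speed; a pose out of reach is approached as far as the arm can. A shift or turn number past 1, either way, is cut back to 1. A call with a gripper value outside its range is refused whole. The fingers move at their own pace and stop on an object; "force" is the grip in N (left out, the last holds). Time passes only in rows, so rows that repeat a pose let the fingers close. It gives the time, the measured TCP pose, the force, the opening and the grip force at its end, in the units of the state.
- get_obs(): the state, without advancing time (a new reading comes with each control period).
- camera(name): name is "scene" or "side" or "wrist"; returns a dict with "color" (384x512x3 uint8, red, green, blue), "range_z" (384x512 float32, m along the optical axis (not along the pixel's ray), 0 where there is no reading), "fx", "fy", "cx", "cy" (pixels), "k1" (the pictures are not rectified: a ray, as slopes to the right and down, at radius r is drawn at 1 + k1 r^2 times it, then the intrinsics apply), "R" (3x3) and "t" (3): a world point X has camera coordinates R X + t; the wrist camera has in their place "tool_from_camera" (4x4, takes a point from camera to tool coordinates, whose origin is the TCP and whose axes are the flange's). Camera axes: x right, y down, z forward; pixel columns grow to the right and rows downward; lengths in m; the calibration is good to about 2 mm. A picture is of the moment at which its call begins: read the wrist's pose just before it.
- hand_in(): hands the job in; it is judged then, once.
The state is a dict: "clock": time; "joint_pos": joint angles; "joint_velocities": joint speeds; "tau": joint torques, N m; "position": TCP position; "ee_rot": TCP orientation; "ft_force": force on the tool from outside, world axes, zero at the start; "torque": the same for the moment, N m; "grip_width": opening from 0.0 (shut) to 1.0 (fully open); "grasp_force": force on a finger pad.
Only numpy, scipy, OpenCV 4.12 (cv2) and the standard library are available. Lean on these libraries where they do the work, as an engineer would, in place of code of your own. Each camera call takes 0.05 s, during which the arm holds its last target. There are 200 camera calls.

## Working session

There is one attempt and no reset: what is moved stays moved. The work goes in short steps, Python scripts to look and compute and a tool call to move; the robot and the scene stay as the last step left them, time stands still between calls to the robot, and variables do not carry over. Pictures are saved under pics/ and viewed, at most 10 in all, crops included, and the job is handed in when it is done.

Besides the shell and the picture viewer there is one more tool, called after ">>>" as a command line: name --argument value ..., lists and objects as JSON in quotes. move_arm: Moves the arm, as the interface text tells. Its arguments: {"type":"object","properties":{"plan":{"type":"array","items":{"type":"object","properties":{"delta_pos":{"type":"array","items":{"type":"number"}},"turn":{"type":"array","items":{"type":"number"}},"fingers":{"type":"number"}}}},"force":{"type":"number"}},"required":["plan"]}

```bash
mkdir -p pics; cat > h.py <<'E'
import numpy as np, cv2
from scipy.spatial.transform import Rotation as Ro
from workcell import get_obs, camera, hand_in, tip_reach
def snap(n):
    o=get_obs(); c=camera(n)
    if n=="wrist":
        T=np.eye(4);T[:3,:3]=Ro.from_quat(o["ee_rot"]).as_matrix();T[:3,3]=o["position"]
        M=T@np.array(c["tool_from_camera"]); c["Rw"]=M[:3,:3]; c["o"]=M[:3,3]
    else:
        c["Rw"]=np.array(c["R"]).T; c["o"]=-c["Rw"]@np.array(c["t"])
    return c
def ray(c,uv):
    uv=np.atleast_2d(np.asarray(uv,float))
    K=np.array([[c["fx"],0,c["cx"]],[0,c["fy"],c["cy"]],[0,0,1]])
    p=cv2.undistortPoints(uv[:,None],K,np.array([c["k1"],0,0,0,0.]))[:,0]
    return np.c_[p,np.ones(len(p))]@c["Rw"].T
def on_z(c,uv,z):
    d=ray(c,uv); return c["o"]+d*((z-c["o"][2])/d[:,2])[:,None]
def pts(c):  # all pixels -> world
    h,w=c["range_z"].shape; v,u=np.mgrid[:h,:w]
    d=ray(c,np.c_[u.ravel(),v.ravel()])
    return (c["o"]+d*c["range_z"].ravel()[:,None]).reshape(h,w,3)
def save(c,n): cv2.imwrite("pics/"+n,c["color"][:,:,::-1])
E
python3 - <<'E'
from h import *
import pickle
o=get_obs(); print(o, tip_reach)
a=snap("scene");b=snap("side")
pickle.dump((a,b),open("s.pkl","wb"))
for c in(a,b): print(c["fx"],c["k1"],c["o"],c["Rw"][:,2])
im=np.hstack([a["color"],b["color"]])
save(a,"a.png");save(b,"b.png")
E
```

```text
{'clock': 0.0, 'joint_pos': array([-1.14360584,  0.33288688, -0.06471465,  1.4609303 ,  0.02161543,
        1.34992221, -0.08848878]), 'joint_velocities': array([ 0.00111301,  0.00128585, -0.00083852, -0.0010096 , -0.00084614,
       -0.00030903, -0.00078651]), 'tau': array([-7.81808048e-04, -6.25446796e+01,  4.85885376e-02, -3.91592002e+01,
        1.61263818e-02,  1.01758976e-02,  5.48337226e-06]), 'position': array([0.27156377, 0.56247254, 0.21431189]), 'ee_rot': array([ 2.22980198e-01,  9.74822705e-01, -7.14653453e-04, -1.23541423e-04]), 'ft_force': array([-0.13849582,  0.66391979, -0.10036522]), 'torque': array([-0.05336059, -0.00882355,  0.06215256]), 'grasp_force': 0.0, 'grip_width': 1.0020672199440126} 0.011
354.09808673107733 -0.06134593983342582 [ 1.35988333 -0.25158164  0.74603322] [-0.75169878  0.23575106 -0.6159305 ]
484.3274389689402 -0.1779040566758486 [1.1815063  0.73387228 0.72956059] [-0.53452395 -0.63941469 -0.55265993]
```

View pics/a.png

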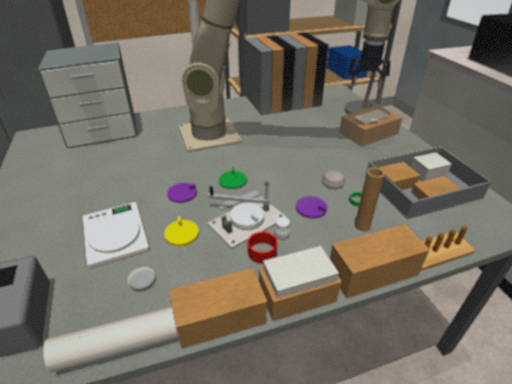

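View pics/b.png

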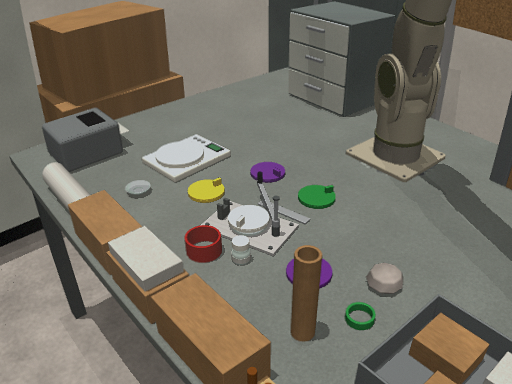

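Both views show the same layout. Candidates for the lid are:
- white disc on the cradle: scene (247,215), side (249,218)
- green: scene (233,179)
- purple: scene (182,192) and (311,207)
- yellow: scene (181,232)
- clear open dish: scene (141,278)

I choose the white one, on the aluminium plate with the bar. Next I'll measure it and check a close crop.

```bash
python3 - <<'E'
from h import *
import pickle
a,b=pickle.load(open("s.pkl","rb"))
ca=cv2.resize(a["color"][170:270,190:310],None,fx=3.3,fy=3.3,interpolation=cv2.INTER_CUBIC)
cb=cv2.resize(b["color"][165:275,180:330],None,fx=2.65,fy=3.0,interpolation=cv2.INTER_CUBIC)
h=330;im=np.hstack([ca[:h],cb[:h]]);cv2.imwrite("pics/c.png",im[:,:,::-1]);print(im.shape)
P=pts(b)
for u,v in[(249,218),(240,221),(223,210),(276,228),(277,203),(262,188),(300,216)]: print(u,v,P[v,u].round(3),b["color"][v,u])
# height map points near
for nm,c in(("a",a),("b",b)):
    Q=pts(c).reshape(-1,3);col=c["color"].reshape(-1,3).astype(int)
    ctr=on_z(c,[(247,215)] if nm=="a" else [(249,218)],.035)[0];print(nm,"ctr",ctr.round(3))
    near=np.hypot(*(Q-ctr)[:,:2].T)<.13
    for lo,hi in((.005,.016),(.030,.040),(.045,.056),(.07,.085),(.09,.13)):
        s=near&(Q[:,2]>lo)&(Q[:,2]<hi); q=Q[s]
        print(lo,hi,s.sum(),q.mean(0).round(3) if s.sum() else "")
E
```

```text
(330, 794, 3)
249 218 [ 0.591 -0.008  0.036] [204 208 210]
240 221 [0.626 0.001 0.049] [109 105  96]
223 210 [ 0.618 -0.078  0.035] [49 50 46]
276 228 [0.567 0.063 0.035] [48 51 49]
277 203 [0.563 0.06  0.103] [79 80 80]
262 188 [ 0.497 -0.07   0.053] [158 160 159]
300 216 [0.462 0.037 0.005] [158 160 159]
a ctr [ 0.594 -0.016  0.035]
0.005 0.016 1272 [ 0.607 -0.027  0.011]
0.03 0.04 737 [ 0.603 -0.013  0.036]
0.045 0.056 407 [ 0.588 -0.009  0.05 ]
0.07 0.085 11 [0.563 0.058 0.078]
0.09 0.13 35 [0.564 0.058 0.109]
b ctr [ 0.59  -0.009  0.035]
0.005 0.016 1647 [0.595 0.011 0.01 ]
0.03 0.04 1037 [ 0.602 -0.011  0.035]
0.045 0.056 499 [0.606 0.01  0.051]
0.07 0.085 20 [0.564 0.057 0.078]
0.09 0.13 59 [0.564 0.057 0.108]
```

View pics/c.png

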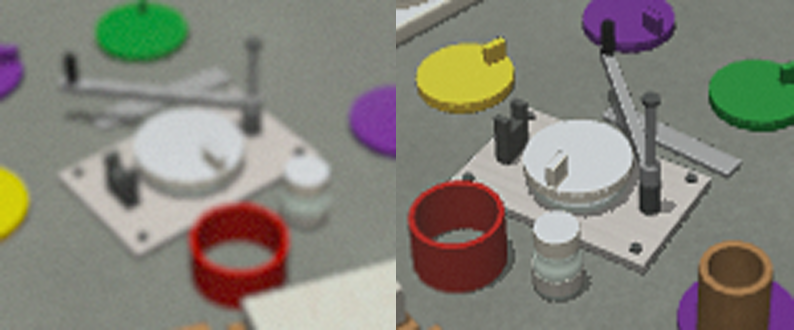

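The crop confirms it: white lid with a tab facing the cradle's +x, the bar open on the -x side, and the pin at (0.564, 0.057). I'll plan a look from above with the wrist camera.

```bash
cat >> h.py <<'E'
def down(yaw): # tool z down, tool y at world angle yaw
    y=np.array([np.cos(yaw),np.sin(yaw),0]);z=np.array([0,0,-1.]);return Ro.from_matrix(np.c_[np.cross(y,z),y,z])
def rel(p,R,o=None): # target pose -> delta, turn from current pose
    o=o or get_obs(); R0=Ro.from_quat(o["ee_rot"])
    return R0.inv().apply(np.array(p)-o["position"]).round(4), (R0.inv()*R).as_rotvec().round(4)
E
python3 - <<'E'
from h import *
import pickle
a,b=pickle.load(open("s.pkl","rb"))
print("roll",on_z(b,[(307,255)],.2),on_z(a,[(374,172)],.2))
P=pts(b)
for u,v in[(260,177),(260,180),(259,178),(261,178)]: print(P[v,u].round(3),b["color"][v,u])
c=camera("wrist");print(np.array(c["tool_from_camera"]).round(3),c["fx"])
for y in(.38,.5,.25): print(y,rel([.575,-.02,.30],down(y+np.pi/2)))
E
```

```text
roll [[0.72380832 0.31183256 0.2       ]] [[0.71800105 0.30799817 0.2       ]]
[ 0.482 -0.096  0.069] [32 31 30]
[ 0.484 -0.094  0.061] [29 30 30]
[ 0.483 -0.099  0.065] [22 25 25]
[ 0.48  -0.094  0.066] [27 29 27]
[[ 0.001 -0.953 -0.302  0.077]
 [ 1.     0.     0.001  0.   ]
 [-0.001 -0.302  0.953 -0.159]
 [ 0.     0.     0.     1.   ]] 289.81273371013725
0.38 (array([-0.5265, -0.3928, -0.0851]), array([-1.000e-03, -5.000e-04, -8.298e-01]))
0.5 (array([-0.5265, -0.3928, -0.0851]), array([-1.000e-03, -5.000e-04, -9.498e-01]))
0.25 (array([-0.5265, -0.3928, -0.0851]), array([-1.000e-03, -4.000e-04, -6.998e-01]))
```

The manual's scale: shifts go in shares of 0.75 m and turns go in shares of pi rad. Converting my numbers, -0.5265 m is -0.702, -0.393 m is -0.524, -0.83 rad is -0.2642.

>>> move_arm --plan '[{"delta_pos":[-0.0667,-0.0533,-0.04],"turn":[0,0,-0.0318]},{"delta_pos":[-0.702,-0.524,-0.1133],"turn":[0,0,-0.2642]},{"delta_pos":[-0.702,-0.524,-0.1133],"turn":[0,0,-0.2642]},{"delta_pos":[-0.702,-0.524,-0.1133],"turn":[0,0,-0.2642]},{"delta_pos":[-0.702,-0.524,-0.1133],"turn":[0,0,-0.2642]},{"delta_pos":[-0.702,-0.524,-0.1133],"turn":[0,0,-0.2642]},{"delta_pos":[-0.702,-0.524,-0.1133],"turn":[0,0,-0.2642]},{"delta_pos":[-0.702,-0.524,-0.1133],"turn":[0,0,-0.2642]},{"delta_pos":[-0.702,-0.524,-0.1133],"turn":[0,0,-0.2642]},{"delta_pos":[-0.702,-0.524,-0.1133],"turn":[0,0,-0.2642]},{"delta_pos":[-0.702,-0.524,-0.1133],"turn":[0,0,-0.2642]},{"delta_pos":[-0.702,-0.524,-0.1133],"turn":[0,0,-0.2642]}]'

```text
validation failed for argument at $.pl...
```

>>> move_arm --plan '[{"delta_pos":[0,0,0],"turn":[0,0,0],"fingers":0.45},{"delta_pos":[0,0,0],"turn":[0,0,0],"fingers":0.45}]'

```text
clock: 0.4
position: [0.2717, 0.5628, 0.215]
ee_rot: [0.223, 0.975, -0.0, -0.0]
ft_force: [-0.5, -0.9, 0.5]
grip_width: 0.605
grasp_force: 0.0
```

```bash
python3 - <<'E'
from h import *
import pickle
o=get_obs();print(o["clock"],o["position"],o["joint_pos"],o["joint_velocities"].round(2),o["grip_width"])
w=snap("wrist");pickle.dump(w,open("w.pkl","wb"));save(w,"w.png")
print(w["o"])
E
```

```text
0.4 [0.27168334 0.56283251 0.21501432] [-1.14364039  0.33232258 -0.064701    1.46019751  0.02157905  1.34989194
 -0.08848506] [-0. -0.  0.  0.  0. -0.  0.] 0.6048505266727725
[0.20265943 0.59656457 0.37352973]
```

View pics/w.png

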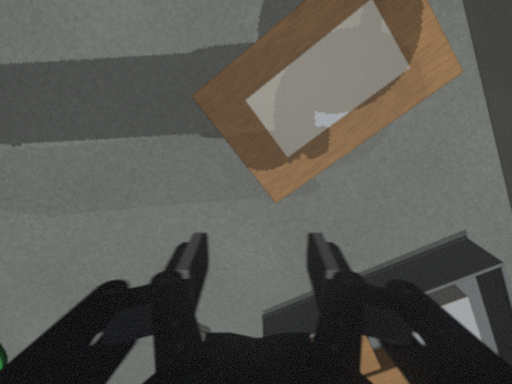

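The call needs "fingers" in every row. The picture shows only the parts box near the start pose. I'll send the travel move again.

In the tool's units: -0.5265 m is -0.702, -0.393 m is -0.524, -0.83 rad is -0.2642.

>>> move_arm --plan '[{"delta_pos":[-0.0667,-0.0533,-0.04],"turn":[0,0,-0.0318],"fingers":0.45},{"delta_pos":[-0.702,-0.524,-0.1133],"turn":[0,0,-0.2642],"fingers":0.45},{"delta_pos":[-0.702,-0.524,-0.1133],"turn":[0,0,-0.2642],"fingers":0.45},{"delta_pos":[-0.702,-0.524,-0.1133],"turn":[0,0,-0.2642],"fingers":0.45},{"delta_pos":[-0.702,-0.524,-0.1133],"turn":[0,0,-0.2642],"fingers":0.45},{"delta_pos":[-0.702,-0.524,-0.1133],"turn":[0,0,-0.2642],"fingers":0.45},{"delta_pos":[-0.702,-0.524,-0.1133],"turn":[0,0,-0.2642],"fingers":0.45},{"delta_pos":[-0.702,-0.524,-0.1133],"turn":[0,0,-0.2642],"fingers":0.45},{"delta_pos":[-0.702,-0.524,-0.1133],"turn":[0,0,-0.2642],"fingers":0.45},{"delta_pos":[-0.702,-0.524,-0.1133],"turn":[0,0,-0.2642],"fingers":0.45},{"delta_pos":[-0.702,-0.524,-0.1133],"turn":[0,0,-0.2642],"fingers":0.45},{"delta_pos":[-0.702,-0.524,-0.1133],"turn":[0,0,-0.2642],"fingers":0.45}]'

```text
clock: 1.95
position: [0.5759, -0.0253, 0.3003]
ee_rot: [-0.185, 0.983, -0.001, 0.0]
ft_force: [0.2, 1.2, -1.2]
grip_width: 0.548
grasp_force: 0.0
```

```bash
python3 - <<'E'
from h import *
import pickle
o=get_obs();print(o["clock"],o["position"],o["joint_pos"],o["joint_velocities"].round(2),o["grip_width"])
w=snap("wrist");pickle.dump(w,open("w.pkl","wb"));save(w,"w2.png")
print(w["o"])
E
```

```text
1.95 [ 0.57588575 -0.02526509  0.30030266] [-0.37254096  0.19249784  0.39688026  1.47617829 -0.07222125  1.48702663
  1.96724845] [-0.05 -0.02 -0.08  0.04 -0.02 -0.   -0.05] 0.5475309044774233
[ 0.50434858 -0.05321797  0.45882283]
```

View pics/w2.png

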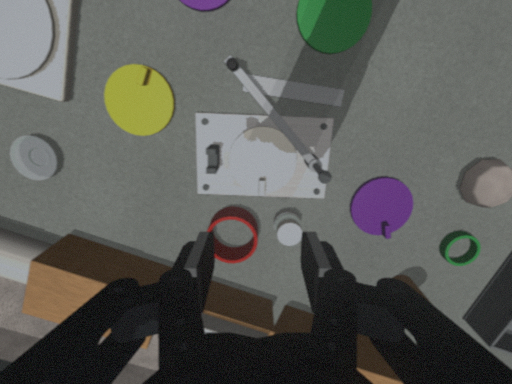

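From above, the wrist view shows the lid at (264,160) with its tab at (262,187). The keeper is at (213,158), the pin top at (326,178) and the handle at (232,64). The plate corners are (196,113), (334,118), (326,198) and (196,196). Now the measuring.

```bash
python3 - <<'E'
from h import *
import pickle
w=pickle.load(open("w.pkl","rb"));a,b=pickle.load(open("s.pkl","rb"))
c4=on_z(w,[(196,113),(334,118),(326,198),(196,196)],.01)[:,:2]
print("plate",c4.round(4).tolist(),"mean",c4.mean(0).round(4),"sizes",[np.linalg.norm(c4[i]-c4[i-1]).round(3) for i in range(4)])
print("handle",on_z(w,[(232,64)],.08),"pin",on_z(w,[(326,178)],.116),"tab",on_z(w,[(262,180)],.053))
def fit(q):
    A=np.c_[2*q,np.ones(len(q))];s=np.linalg.lstsq(A,(q**2).sum(1),rcond=None)[0];return s[:2],np.sqrt(s[2]+s[:2]@s[:2])
for n,c in(("w",w),("a",a),("b",b)):
    Q=pts(c); m0=np.hypot(Q[...,0]-.592,Q[...,1]+.01)<.056
    lid=m0&(abs(Q[...,2]-.035)<.0035)
    q=Q[lid];h=cv2.convexHull((q[:,:2]*1e4).astype(np.int32))[:,0]/1e4
    cc,r=fit(h); cc2=cv2.minEnclosingCircle((q[:,:2]*1e3).astype(np.float32))
    print(n,"lid",lid.sum(),cc.round(4),r.round(4),np.array(cc2[0])/1e3,cc2[1],"z",np.median(q[:,2]))
    t=m0&(Q[...,2]>.042)&(Q[...,2]<.06)&(np.hypot(Q[...,0]-.63,Q[...,1])<.03)
    q=Q[t]
    if len(q): print("  tab",len(q),q.mean(0).round(4),q.min(0).round(4),q.max(0).round(4))
    k=(np.hypot(Q[...,0]-.618,Q[...,1]+.078)<.025)&(Q[...,2]>.048)&(Q[...,2]<.058)
    if k.any(): print("  keeper",k.sum(),Q[k].mean(0).round(4))
    hd=(np.hypot(Q[...,0]-.482,Q[...,1]+.096)<.025)&(Q[...,2]>.06);q=Q[hd]
    if len(q): print("  handle",len(q),q.mean(0).round(4),q[:,2].max())
    hd=(np.hypot(Q[...,0]-.564,Q[...,1]-.057)<.025)&(Q[...,2]>.1);q=Q[hd]
    if len(q): print("  pin",len(q),q.mean(0).round(4),q[:,2].max())
im=cv2.resize(w["color"][100:210,180:350],None,fx=4.5,fy=4.5,interpolation=cv2.INTER_CUBIC);cv2.imwrite("pics/w3.png",im[:,:,::-1])
E
```

```text
plate [[0.5604, -0.1304], [0.4915, 0.0656], [0.6116, 0.1096], [0.6862, -0.0902]] mean [ 0.5874 -0.0113] sizes [np.float64(0.132), np.float64(0.208), np.float64(0.128), np.float64(0.213)]
handle [[ 0.48112609 -0.0953507   0.08      ]] pin [[0.5627224  0.05994419 0.116     ]] tab [[ 0.61017398 -0.00467555  0.053     ]]
w lid 3451 [ 0.5874 -0.0134] 0.0504 [ 0.58730408 -0.01330796] 50.9559211730957 z 0.034734986350777985
  tab 105 [ 0.621  -0.0014  0.0519] [ 0.61   -0.0084  0.044 ] [0.6334 0.0062 0.0544]
  keeper 109 [ 0.6127 -0.0829  0.0527]
  handle 123 [ 0.4811 -0.0961  0.0784] 0.08153997483817427
  pin 141 [0.5622 0.057  0.1156] 0.11760921166287147
a lid 489 [ 0.587  -0.0129] 0.0505 [ 0.58601776 -0.01272179] 52.202579498291016 z 0.0367771924220448
  tab 38 [ 0.6242 -0.0014  0.0512] [ 0.6129 -0.0081  0.042 ] [0.6346 0.007  0.0575]
  keeper 34 [ 0.6144 -0.0829  0.0532]
  handle 31 [ 0.4826 -0.0968  0.0742] 0.08427535301894962
  pin 27 [0.5635 0.0577 0.1136] 0.11954114428350915
b lid 777 [ 0.5885 -0.0144] 0.0506 [ 0.58833936 -0.01455585] 51.79850769042969 z 0.03528378453910819
  tab 46 [ 0.6228 -0.0016  0.0496] [ 0.6091 -0.0098  0.0422] [0.6344 0.0043 0.0553]
  keeper 39 [ 0.6144 -0.0844  0.0519]
  handle 48 [ 0.483  -0.0966  0.072 ] 0.08158399576505193
  pin 45 [0.564  0.0568 0.1121] 0.11861338663663057
```

View pics/w3.png

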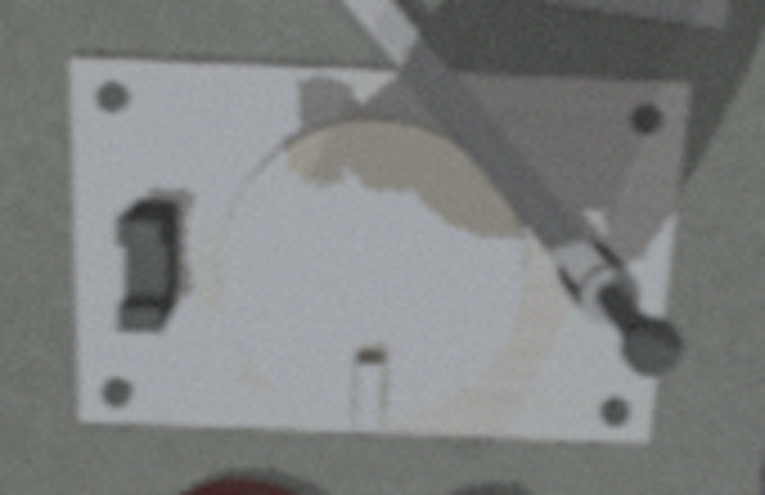

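Measured:
- **Lid:** centre (0.5875, -0.0135), yaw about 0.34, tab at (0.622, -0.001)
- **Pin:** (0.5625, 0.057)
- **Handle:** (0.4815, -0.096), so the bar angle is about 0.83

At that angle the bar's edge overhangs the lid's edge by about 1.7 mm. A raised lid would hit it. I'll first swing the bar a little wider open, to about 0.97, holding it by the handle.

```bash
python3 - <<'E'
from h import *
o=get_obs();R=down(np.pi/2+.38)
for p in([.4815,-.0962,.115],[.4815,-.0962,.070],[.471,-.0905,.07],[.4625,-.0845,.07],[.4625,-.0845,.12]):print(rel(p,R,o))
E
```

```text
(array([ 0.1145, -0.0343,  0.1851]), array([-0.0006, -0.0002, -0.0037]))
(array([ 0.1145, -0.0343,  0.2301]), array([-0.0006, -0.0002, -0.0037]))
(array([ 0.1221, -0.0251,  0.2301]), array([-0.0006, -0.0002, -0.0037]))
(array([ 0.1278, -0.0164,  0.2301]), array([-0.0006, -0.0002, -0.0037]))
(array([ 0.1278, -0.0164,  0.1801]), array([-0.0006, -0.0002, -0.0037]))
```

>>> move_arm --plan '[{"delta_pos":[0.152,-0.0453,0.2467],"turn":[0,0,0],"fingers":0.5},{"delta_pos":[0.152,-0.0453,0.2467],"turn":[0,0,0],"fingers":0.5},{"delta_pos":[0.152,-0.0453,0.2467],"turn":[0,0,0],"fingers":0.5},{"delta_pos":[0.152,-0.0453,0.2467],"turn":[0,0,0],"fingers":0.5},{"delta_pos":[0.152,-0.0453,0.2467],"turn":[0,0,0],"fingers":0.5},{"delta_pos":[0.152,-0.0453,0.2467],"turn":[0,0,0],"fingers":0.5}]'

```text
clock: 2.75
position: [0.4833, -0.0925, 0.1166]
ee_rot: [-0.19, 0.982, 0.0, 0.001]
ft_force: [0.4, 0.6, 0.7]
grip_width: 0.502
grasp_force: 0.0
```

```bash
python3 - <<'E'
from h import *
o=get_obs();R=down(np.pi/2+.38);print(o["clock"],o["position"],o["joint_velocities"].round(3))
for p in([.4815,-.0962,.115],[.4815,-.0962,.070],[.471,-.0905,.07],[.4625,-.0845,.07],[.4625,-.0845,.12]):print(rel(p,R,o))
E
```

```text
2.75 [ 0.48328135 -0.09249571  0.11658525] [-0.002 -0.     0.002 -0.015  0.002 -0.002  0.004]
(array([ 0.003 , -0.0028,  0.0016]), array([-0.0004,  0.0023,  0.0021]))
(array([ 0.0031, -0.0028,  0.0466]), array([-0.0004,  0.0023,  0.0021]))
(array([0.0108, 0.0065, 0.0466]), array([-0.0004,  0.0023,  0.0021]))
(array([0.0164, 0.0152, 0.0465]), array([-0.0004,  0.0023,  0.0021]))
(array([ 0.0163,  0.0152, -0.0035]), array([-0.0004,  0.0023,  0.0021]))
```

In the tool's units: 0.046 m is 0.0613, 0.015 m is 0.02.

>>> move_arm --plan '[{"delta_pos":[0.004,-0.004,0.0267],"turn":[0,0,0],"fingers":0.5},{"delta_pos":[0.004,-0.004,0.0613],"turn":[0,0,0],"fingers":0.5},{"delta_pos":[0.004,-0.004,0.0613],"turn":[0,0,0],"fingers":0.75},{"delta_pos":[0.004,-0.004,0.0613],"turn":[0,0,0],"fingers":1.0},{"delta_pos":[0.004,-0.004,0.0613],"turn":[0,0,0],"fingers":1.0},{"delta_pos":[0.004,-0.004,0.0613],"turn":[0,0,0],"fingers":1.0},{"delta_pos":[0.0093,0.0027,0.0613],"turn":[0,0,0],"fingers":1.0},{"delta_pos":[0.0147,0.0087,0.0613],"turn":[0,0,0],"fingers":1.0},{"delta_pos":[0.0187,0.0147,0.0613],"turn":[0,0,0],"fingers":1.0},{"delta_pos":[0.022,0.02,0.0613],"turn":[0,0,0],"fingers":1.0},{"delta_pos":[0.022,0.02,0.0613],"turn":[0,0,0],"fingers":1.0}]' --force 20

```text
clock: 4.12
position: [0.4607, -0.0857, 0.0691]
ee_rot: [-0.189, 0.982, 0.0, 0.0]
ft_force: [-0.0, -0.2, 0.9]
grip_width: 0.003
grasp_force: 0.0
```

The fingers shut without holding anything, so I'll look.

```bash
python3 - <<'E'
from h import *
import pickle
w=snap("wrist");a=snap("scene");b=snap("side");pickle.dump((a,b),open("s2.pkl","wb"))
o=np.vstack([np.hstack([w["color"][:, :],np.zeros((384,0,3),np.uint8)])])
x=cv2.resize(b["color"][150:250,210:310],(300,300),interpolation=cv2.INTER_CUBIC)
y=cv2.resize(w["color"],(480,360))
im=np.hstack([y[:300+60],np.vstack([x,np.zeros((60,300,3),np.uint8)])]);cv2.imwrite("pics/d.png",im[:,:,::-1])
E
```

```text
(no output)
```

View pics/d.png

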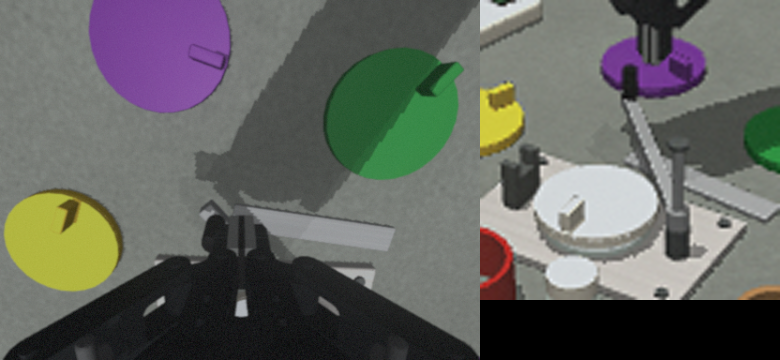

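```bash
python3 - <<'E'
from h import *
import pickle
for f in("s.pkl","s2.pkl"):
  for n,c in zip("ab",pickle.load(open(f,"rb"))):
    Q=pts(c);col=c["color"].astype(int)
    m=(np.hypot(Q[...,0]-.475,Q[...,1]+.09)<.05)&(Q[...,2]>.053)&(Q[...,2]<.12)
    N,L,S,C=cv2.connectedComponentsWithStats(m.astype(np.uint8))
    for i in range(1,N):
        if S[i,4]>8:
            q=Q[L==i];print(f,n,S[i],q.mean(0).round(4),q.min(0).round(3),q.max(0).round(3))
E
```

```text
s.pkl a [209 185   7  11  40] [ 0.4827 -0.0965  0.07  ] [ 0.474 -0.103  0.053] [ 0.488 -0.086  0.084]
s.pkl b [257 172   6  11  62] [ 0.483  -0.0965  0.0685] [ 0.474 -0.104  0.053] [ 0.489 -0.091  0.082]
s2.pkl a [208 172  10  11  69] [ 0.4677 -0.0859  0.1062] [ 0.458 -0.1    0.089] [ 0.474 -0.07   0.12 ]
s2.pkl a [208 185   8  11  42] [ 0.4836 -0.0969  0.0692] [ 0.471 -0.108  0.053] [ 0.49  -0.087  0.085]
s2.pkl b [263 159  11  13 109] [ 0.4668 -0.0818  0.1049] [ 0.451 -0.099  0.086] [ 0.476 -0.073  0.12 ]
s2.pkl b [257 172   6  11  60] [ 0.4827 -0.0968  0.0687] [ 0.474 -0.105  0.054] [ 0.489 -0.09   0.083]
```

```bash
python3 - <<'E'
from h import *
o=get_obs();print(o["position"],o["clock"],o["joint_pos"])
w=snap("wrist");Q=pts(w);R=Ro.from_quat(o["ee_rot"]).as_matrix()
T=(Q-o["position"])@R
m=(abs(T[...,1])<.02)&(abs(T[...,0])<.03)&(w["range_z"]>0.02)&(T[...,2]<.04)
t=T[m];print(len(t),np.percentile(t,[0,5,50,95,100],axis=0).round(4))
print(np.histogram(t[:,2],bins=np.arange(-.08,.05,.008)))
s=T[290//1-60:290,230:290];
for v in range(200,300,8): print(v,T[v,256].round(3),Q[v,256,2].round(3))
a=snap("side");Q=pts(a)
m=(np.hypot(Q[...,0]-o["position"][0],Q[...,1]-o["position"][1])<.022)&(Q[...,2]>.03)
print(np.percentile(Q[m],[0,2,50],axis=0).round(3))
E
```

```text
[ 0.46102515 -0.08610276  0.06914992] 4.275 [-0.30574926  0.13198318  0.4196509   2.04867062 -0.06497018  0.97302555
  2.09819614]
16535 [[-0.0193 -0.02   -0.1136]
 [-0.0044 -0.0166 -0.1108]
 [ 0.0147 -0.0007 -0.0923]
 [ 0.0187  0.0157 -0.0295]
 [ 0.0204  0.02    0.0315]]
(array([ 485, 1420, 1133,  665,  525,  470,  384,  114,  104,   42,   56,
         79,  111,   71,    0,    0]), array([-8.0000000e-02, -7.2000000e-02, -6.4000000e-02, -5.6000000e-02,
       -4.8000000e-02, -4.0000000e-02, -3.2000000e-02, -2.4000000e-02,
       -1.6000000e-02, -8.0000000e-03, -6.9388939e-17,  8.0000000e-03,
        1.6000000e-02,  2.4000000e-02,  3.2000000e-02,  4.0000000e-02,
        4.8000000e-02]))
200 [-0.006 -0.001  0.069] 0.0
208 [-0.013 -0.001  0.069] -0.0
216 [-0.02  -0.001  0.069] -0.0
224 [-0.025 -0.001  0.064] 0.006
232 [ 0.01  -0.001 -0.024] 0.093
240 [ 0.01  -0.001 -0.032] 0.102
248 [ 0.01  -0.001 -0.04 ] 0.109
256 [ 0.01  -0.001 -0.046] 0.115
264 [ 0.01  -0.001 -0.052] 0.122
272 [ 0.006 -0.001 -0.053] 0.122
280 [ 0.003 -0.001 -0.053] 0.122
288 [-0.001 -0.001 -0.053] 0.123
296 [-0.005 -0.001 -0.054] 0.123
[[ 0.44  -0.106  0.047]
 [ 0.443 -0.101  0.065]
 [ 0.47  -0.083  0.162]]
```

The depth readings show the real fingertips about 18–19 mm behind the TCP. They are not 11 mm ahead of it, so the fingers closed above the handle. Both the wrist and side cameras agree on this, so I'll correct for it and repeat.

```bash
python3 - <<'E'
from h import *
o=get_obs();R=down(np.pi/2+.38)
for p in([.461,-.0861,.10],[.482,-.0965,.10],[.482,-.0965,.042],[.4625,-.0845,.042],[.4625,-.0845,.1]):print(rel(p,R,o))
E
```

```text
(array([-0.    ,  0.0001, -0.0309]), array([-0.0001,  0.0001,  0.0001]))
(array([-0.0156, -0.0174, -0.0309]), array([-0.0001,  0.0001,  0.0001]))
(array([-0.0156, -0.0174,  0.0271]), array([-0.0001,  0.0001,  0.0001]))
(array([-0.002 ,  0.001 ,  0.0271]), array([-0.0001,  0.0001,  0.0001]))
(array([-0.002 ,  0.001 , -0.0309]), array([-0.0001,  0.0001,  0.0001]))
```

In the tool's units: -0.031 m is -0.0413, 0.027 m is 0.036.

>>> move_arm --plan '[{"delta_pos":[0,0,-0.0413],"turn":[0,0,0],"fingers":0.5},{"delta_pos":[-0.0207,-0.0233,-0.0413],"turn":[0,0,0],"fingers":0.5},{"delta_pos":[-0.0207,-0.0233,-0.0413],"turn":[0,0,0],"fingers":0.5},{"delta_pos":[-0.0207,-0.0233,0],"turn":[0,0,0],"fingers":0.5},{"delta_pos":[-0.0207,-0.0233,0.036],"turn":[0,0,0],"fingers":0.5},{"delta_pos":[-0.0207,-0.0233,0.036],"turn":[0,0,0],"fingers":0.75},{"delta_pos":[-0.0207,-0.0233,0.036],"turn":[0,0,0],"fingers":1.0},{"delta_pos":[-0.0207,-0.0233,0.036],"turn":[0,0,0],"fingers":1.0},{"delta_pos":[-0.0207,-0.0233,0.036],"turn":[0,0,0],"fingers":1.0}]' --force 20

```text
clock: 5.5
position: [0.482, -0.0968, 0.0427]
ee_rot: [-0.189, 0.982, -0.0, 0.0]
ft_force: [-1.5, -2.2, -0.2]
grip_width: 0.153
grasp_force: 20.5
```

In the tool's units: -0.08 m is -0.1067, -0.06 m is -0.08.

>>> move_arm --plan '[{"delta_pos":[0.0053,0.006,0],"turn":[0,0,0],"fingers":1.0},{"delta_pos":[0.01,0.012,0],"turn":[0,0,0],"fingers":1.0},{"delta_pos":[0.014,0.018,0],"turn":[0,0,0],"fingers":1.0},{"delta_pos":[0.018,0.0247,0],"turn":[0,0,0],"fingers":1.0},{"delta_pos":[0.018,0.0247,0],"turn":[0,0,0],"fingers":1.0},{"delta_pos":[0.018,0.0247,0],"turn":[0,0,0],"fingers":0.6},{"delta_pos":[0.018,0.0247,0],"turn":[0,0,0],"fingers":0.5},{"delta_pos":[0.018,0.0247,-0.08],"turn":[0,0,0],"fingers":0.5},{"delta_pos":[0.018,0.0247,-0.1067],"turn":[0,0,0],"fingers":0.5}]'

```text
clock: 6.62
position: [0.4639, -0.0842, 0.125]
ee_rot: [-0.189, 0.982, -0.0, 0.002]
ft_force: [0.0, 0.1, 0.5]
grip_width: 0.502
grasp_force: 0.0
```

```bash
python3 - <<'E'
from h import *
import pickle
o=get_obs();R=down(np.pi/2+.34);print(o["clock"],o["position"],o["joint_velocities"].round(3))
for c in(snap("side"),snap("scene")):
    Q=pts(c);m=(np.hypot(Q[...,0]-.47,Q[...,1]+.09)<.04)&(Q[...,2]>.053)&(Q[...,2]<.082)
    print(m.sum(),Q[m].mean(0).round(4))
for p in([.622,-.0015,.12],[.622,-.0015,.07],[.622,-.0015,.022]):print(rel(p,R,o))
E
```

```text
6.625 [ 0.46389832 -0.08416596  0.12499826] [-0.03  -0.188 -0.009 -0.134  0.092  0.328 -0.081]
61 [ 0.4624 -0.0843  0.0686]
45 [ 0.4641 -0.081   0.065 ]
(array([-0.1775,  0.018 ,  0.0057]), array([-0.001 ,  0.0039,  0.0405]))
(array([-0.1773,  0.0181,  0.0557]), array([-0.001 ,  0.0039,  0.0405]))
(array([-0.1771,  0.0181,  0.1037]), array([-0.001 ,  0.0039,  0.0405]))
```

In the tool's units: -0.1775 m is -0.2367, 0.018 m is 0.024, 0.04 rad is 0.0127.

>>> move_arm --plan '[{"delta_pos":[-0.2367,0.024,0.008],"turn":[0,0,0.0127],"fingers":0.55},{"delta_pos":[-0.2367,0.024,0.008],"turn":[0,0,0.0127],"fingers":0.55},{"delta_pos":[-0.2367,0.024,0.008],"turn":[0,0,0.0127],"fingers":0.55},{"delta_pos":[-0.2367,0.024,0.008],"turn":[0,0,0.0127],"fingers":0.55},{"delta_pos":[-0.2367,0.024,0.008],"turn":[0,0,0.0127],"fingers":0.55}]'

```text
clock: 7.35
position: [0.6197, -0.0023, 0.1148]
ee_rot: [-0.169, 0.986, -0.0, -0.001]
ft_force: [-1.2, 0.2, 0.4]
grip_width: 0.451
grasp_force: 0.0
```

```bash
python3 - <<'E'
from h import *
o=get_obs();R=down(np.pi/2+.34);print(o["clock"],o["position"],o["joint_velocities"].round(3),o["joint_pos"].round(2))
for p in([.622,-.0015,.12],[.622,-.0015,.07],[.622,-.0015,.021]):print(rel(p,R,o))
w=snap("wrist");Q=pts(w);T=(Q-o["position"])@Ro.from_quat(o["ee_rot"]).as_matrix()
m=(abs(T[...,1])<.04)&(T[...,2]<.03)&(abs(T[...,0])<.02)
print("tip z",np.percentile(T[m][:,2],[90,97,99,100]).round(4))
t=(Q[...,2]>.045)&(Q[...,2]<.056)&(np.hypot(Q[...,0]-.622,Q[...,1])<.025)
print("tab",t.sum(),Q[t].mean(0) if t.any() else"")
save(w,"e.png")
E
```

```text
7.35 [ 0.61965611 -0.00226162  0.11480892] [ 0.007 -0.034  0.013  0.014  0.001  0.001  0.   ] [-0.37  0.41  0.39  1.62 -0.16  1.15  1.96]
(array([-0.0025, -0.0001, -0.0052]), array([ 0.0001, -0.0021, -0.0001]))
(array([-0.0026, -0.0001,  0.0448]), array([ 0.0001, -0.0021, -0.0001]))
(array([-0.0027, -0.0001,  0.0938]), array([ 0.0001, -0.0021, -0.0001]))
tip z [-0.0475 -0.0306 -0.0245 -0.0168]
tab 324 [ 0.62085269 -0.00199469  0.0522771 ]
```

View pics/e.png

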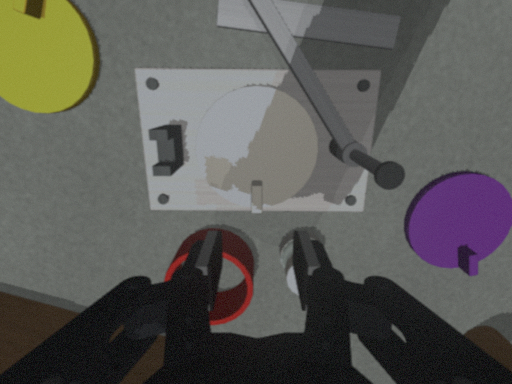

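The bar is now clear of the lid, and the tab at (257,197) is centred between the fingers. I'll lower and pinch.

In the tool's units: 0.093 m is 0.124, 0.08 m is 0.1067, -0.002 rad is -0.0006.

>>> move_arm --plan '[{"delta_pos":[-0.0027,0,0.0667],"turn":[0,-0.0006,0],"fingers":0.55},{"delta_pos":[-0.0027,0,0.1067],"turn":[0,-0.0006,0],"fingers":0.55},{"delta_pos":[-0.0027,0,0.124],"turn":[0,-0.0006,0],"fingers":0.6},{"delta_pos":[-0.0027,0,0.124],"turn":[0,-0.0006,0],"fingers":0.7},{"delta_pos":[-0.0027,0,0.124],"turn":[0,-0.0006,0],"fingers":0.8},{"delta_pos":[-0.0027,0,0.124],"turn":[0,-0.0006,0],"fingers":0.9},{"delta_pos":[-0.0027,0,0.124],"turn":[0,-0.0006,0],"fingers":1.0},{"delta_pos":[-0.0027,0,0.124],"turn":[0,-0.0006,0],"fingers":1.0}]' --force 30

```text
clock: 8.4
position: [0.6234, -0.0012, 0.0247]
ee_rot: [-0.169, 0.986, 0.0, 0.002]
ft_force: [-1.2, -0.2, 7.2]
grip_width: 0.098
grasp_force: 31.7
```

```bash
cat >> h.py <<'E'
def lidmove(L0,yaw,o,th,d): # tilt th about rim pivot (lid x -45, z 8), then shift d (lid axes); returns delta, turn in tool axes
    A=Ro.from_euler("z",yaw); piv=L0+A.apply([-.045,0,.008])
    Q=A*Ro.from_rotvec([0,-th,0])*A.inv()
    p=piv+Q.apply(o["position"]-piv)+A.apply(d)
    return rel(p,Q*Ro.from_quat(o["ee_rot"]),o)
E
python3 - <<'E'
from h import *
o=get_obs();print(o["clock"],o["position"],o["ft_force"],o["torque"],o["grasp_force"],o["grip_width"],Ro.from_quat(o["ee_rot"]).as_matrix()[:,2])
L0=np.array([.5875,-.0135,.024])
for th,d in[(.04,(0,0,0)),(.08,(0,0,0)),(.12,(0,0,0)),(.16,(0,0,0)),(.20,(0,0,0)),(.20,(0,0,.010)),(.1,(0,0,.017)),(0,(0,0,.016)),(0,(0,0,0))]: print(th,d,*[x.tolist() for x in lidmove(L0,.34,o,th,d)])
E
```

```text
8.4 [ 0.6233695  -0.00117022  0.02470681] [-1.22043445 -0.16200327  7.17957603] [-0.12080002  0.35919298  0.022514  ] 31.67544722557068 0.09826543859086857 [ 0.00418435  0.00103065 -0.99999071]
0.04 (0, 0, 0) [-0.0002, -0.0, -0.0033] [0.0, -0.04, 0.0]
0.08 (0, 0, 0) [-0.0003, -0.0, -0.0066] [0.0, -0.08, 0.0]
0.12 (0, 0, 0) [-0.0003, -0.0, -0.01] [0.0, -0.12, 0.0001]
0.16 (0, 0, 0) [-0.0002, -0.0, -0.0133] [0.0, -0.16, 0.0001]
0.2 (0, 0, 0) [0.0001, -0.0, -0.0166] [0.0, -0.2, 0.0001]
0.2 (0, 0, 0.01) [0.0001, -0.0, -0.0266] [0.0, -0.2, 0.0001]
0.1 (0, 0, 0.017) [-0.0004, -0.0, -0.0253] [0.0, -0.1, 0.0]
0 (0, 0, 0.016) [-0.0001, -0.0, -0.016] [0.0, 0.0, 0.0]
0 (0, 0, 0) [-0.0, 0.0, 0.0] [0.0, 0.0, 0.0]
```

The tab is gripped at 31 N with an opening of about 8 mm, which fits its 9 mm thickness. Now the edge-first raise.

In the tool's units: -0.0196 m is -0.0261, -0.003 m is -0.004, -0.2 rad is -0.0637.

>>> move_arm --plan '[{"delta_pos":[0,0,-0.004],"turn":[0,0,0],"fingers":1.0},{"delta_pos":[-0.0003,0,-0.0071],"turn":[0,-0.0095,0],"fingers":1.0},{"delta_pos":[-0.0004,0,-0.0107],"turn":[0,-0.0191,0],"fingers":1.0},{"delta_pos":[-0.0004,0,-0.014],"turn":[0,-0.0286,0],"fingers":1.0},{"delta_pos":[-0.0004,0,-0.0173],"turn":[0,-0.0382,0],"fingers":1.0},{"delta_pos":[-0.0004,0,-0.0207],"turn":[0,-0.0477,0],"fingers":1.0},{"delta_pos":[-0.0001,0,-0.024],"turn":[0,-0.0573,0],"fingers":1.0},{"delta_pos":[0.0001,0,-0.0261],"turn":[0,-0.0637,0],"fingers":1.0},{"delta_pos":[0.0001,0,-0.0261],"turn":[0,-0.0637,0],"fingers":1.0}]'

```text
clock: 9.52
position: [0.6221, -0.0013, 0.0429]
ee_rot: [-0.168, 0.981, 0.017, 0.1]
ft_force: [0.5, 0.2, -0.6]
grip_width: 0.098
grasp_force: 30.8
```

```bash
python3 - <<'E'
from h import *
o=get_obs();print(o["clock"],o["position"],o["ft_force"],o["torque"],o["grasp_force"],o["grip_width"],Ro.from_quat(o["ee_rot"]).as_matrix()[:,2])
A=Ro.from_euler("z",.34)
for n in("side","scene","wrist"):
    c=snap(n)
    if n=="side":
        im=cv2.resize(c["color"][170:270,190:310],None,fx=5,fy=5,interpolation=cv2.INTER_CUBIC);cv2.imwrite("pics/f.png",im[:,:,::-1])
    Q=pts(c);l=A.inv().apply((Q-[.5875,-.0135,0]).reshape(-1,3));col=c["color"].reshape(-1,3)
    m=(np.hypot(l[:,0],l[:,1])<.047)&(l[:,0]<.015)&(l[:,2]>.025)&(l[:,2]<.065)&(col.min(1)>110)
    if m.sum()<50: print(n,m.sum());continue
    q=l[m];s=np.linalg.lstsq(np.c_[q[:,:2],np.ones(len(q))],q[:,2],rcond=None)[0]
    r=abs(q@np.r_[-s[:2],1]-s[2]);g=r<.004;q=q[g];s=np.linalg.lstsq(np.c_[q[:,:2],np.ones(len(q))],q[:,2],rcond=None)[0]
    print(n,len(q),"slopes",s.round(3),"z heel",(s[2]-.051*s[0]).round(4))
E
```

```text
9.525 [ 0.62207936 -0.00131659  0.04285705] [ 0.49664072  0.20834363 -0.61687702] [-0.11333466  0.16542084  0.01263146] 30.790398716926575 0.0981099844580619 [ 0.18957991  0.06725468 -0.97955922]
side 224 slopes [ 0.188 -0.006  0.046] z heel 0.0366
scene 146 slopes [0.19  0.013 0.048] z heel 0.0385
wrist 18073 slopes [0.201 0.002 0.045] z heel 0.0351
```

View pics/f.png

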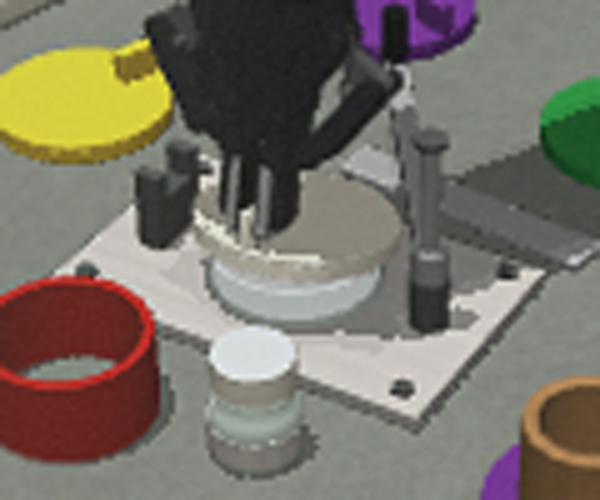

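The lid is tilted about 0.2 rad, its tab side is up and its heel is still at rim height (top edge about 35 mm). Next, lift it clear and level.

```bash
python3 - <<'E'
from h import *
o=get_obs();R0=Ro.from_quat(o["ee_rot"])
print(rel([.622,-.0013,.049],R0,o))
for th,x,z in((.13,.6224,.0475),(.07,.6226,.0445),(0,.6228,.0415)):
    print(rel([x,-.0013,z],down(np.pi/2+.34)*Ro.from_rotvec([0,-th,0]),o))
E
```

```text
(array([-0.0008, -0.0002, -0.0063]), array([0., 0., 0.]))
(array([-0.0009, -0.0003, -0.0048]), array([0.0002, 0.0718, 0.0004]))
(array([-0.0005, -0.0004, -0.0018]), array([0.0002, 0.1318, 0.0004]))
(array([-0.0001, -0.0004,  0.0012]), array([1.000e-04, 2.018e-01, 4.000e-04]))
```

In the tool's units: -0.006 m is -0.008, -0.0048 m is -0.0064, 0.13 rad is 0.0414.

>>> move_arm --plan '[{"delta_pos":[-0.0005,0,-0.004],"turn":[0,0,0],"fingers":1.0},{"delta_pos":[-0.0011,0,-0.008],"turn":[0,0,0],"fingers":1.0},{"delta_pos":[-0.0012,0,-0.0073],"turn":[0,0.0111,0],"fingers":1.0},{"delta_pos":[-0.0012,0,-0.0064],"turn":[0,0.0223,0],"fingers":1.0},{"delta_pos":[-0.0009,0,-0.0044],"turn":[0,0.0318,0],"fingers":1.0},{"delta_pos":[-0.0007,0,-0.0024],"turn":[0,0.0414,0],"fingers":1.0},{"delta_pos":[-0.0004,0,-0.0004],"turn":[0,0.0525,0],"fingers":1.0},{"delta_pos":[-0.0001,0,0.0013],"turn":[0,0.0637,0],"fingers":1.0},{"delta_pos":[-0.0001,0,0.0013],"turn":[0,0.0637,0],"fingers":1.0}]'

```text
clock: 10.8
position: [0.6228, -0.0007, 0.0413]
ee_rot: [-0.17, 0.986, 0.0, 0.001]
ft_force: [0.6, -1.0, -0.2]
grip_width: 0.091
grasp_force: 30.8
```

```bash
cat > lid.py <<'E'
from h import *
def meas():
    o=get_obs();print(o["clock"],o["position"].round(4),o["ft_force"].round(2),o["grasp_force"].round(1),Ro.from_quat(o["ee_rot"]).as_matrix()[:,2].round(3))
    A=Ro.from_euler("z",.34)
    for n in("side","scene","wrist"):
        c=snap(n)
        Q=pts(c);l=A.inv().apply((Q-[.5875,-.0135,0]).reshape(-1,3));col=c["color"].reshape(-1,3)
        m=(np.hypot(l[:,0],l[:,1])<.047)&(l[:,0]<.015)&(l[:,2]>.025)&(l[:,2]<.065)&(col.min(1)>110)
        if m.sum()<50: print(n,m.sum());continue
        q=l[m]
        for k in range(2):
            s=np.linalg.lstsq(np.c_[q[:,:2],np.ones(len(q))],q[:,2],rcond=None)[0]
            q=q[abs(q@np.r_[-s[:2],1]-s[2])<.004]
        # rim of top by hull in lid frame, tab-free half
        z=l[:,2]-(l[:,:2]@s[:2]+s[2]);e=(abs(z)<.003)&(np.hypot(l[:,0],l[:,1])<.06)&(col.min(1)>90)&(np.hypot(l[:,0],l[:,1])>.04)&(l[:,0]<.02)
        h=cv2.convexHull((l[m|e][:,:2]*1e5).astype(np.int32))[:,0]/1e5; h=h[(np.hypot(*h.T)>.043)&(h[:,0]<.02)]
        B=np.c_[2*h,np.ones(len(h))];v=np.linalg.lstsq(B,(h**2).sum(1),rcond=None)[0]
        print(n,len(q),"slopes",s.round(3),"ctr(lid frame)",v[:2].round(4),"r",np.sqrt(v[2]+v[:2]@v[:2]).round(4))
if __name__=="__main__": meas()
E
python3 lid.py
```

```text
Traceback (most recent call last):
  File "lid.py", line 19, in <module>
    if __name__=="__main__": meas()
                             ~~~~^^
  File "lid.py", line 3, in meas
    o=get_obs();print(o["clock"],o["position"].round(4),o["ft_force"].round(2),o["grasp_force"].round(1),Ro.from_quat(o["ee_rot"]).as_matrix()[:,2].round(3))
                                                                               ^^^^^^^^^^^^^^^^^^^^^^
AttributeError: 'float' object has no attribute 'round'
```

Hold for the two seconds and measure.

>>> move_arm --plan '[{"delta_pos":[0,0,0],"turn":[0,0,0],"fingers":1.0},{"delta_pos":[0,0,0],"turn":[0,0,0],"fingers":1.0},{"delta_pos":[0,0,0],"turn":[0,0,0],"fingers":1.0},{"delta_pos":[0,0,0],"turn":[0,0,0],"fingers":1.0},{"delta_pos":[0,0,0],"turn":[0,0,0],"fingers":1.0},{"delta_pos":[0,0,0],"turn":[0,0,0],"fingers":1.0},{"delta_pos":[0,0,0],"turn":[0,0,0],"fingers":1.0},{"delta_pos":[0,0,0],"turn":[0,0,0],"fingers":1.0},{"delta_pos":[0,0,0],"turn":[0,0,0],"fingers":1.0},{"delta_pos":[0,0,0],"turn":[0,0,0],"fingers":1.0},{"delta_pos":[0,0,0],"turn":[0,0,0],"fingers":1.0},{"delta_pos":[0,0,0],"turn":[0,0,0],"fingers":1.0}]'

```text
clock: 12.3
position: [0.6225, -0.0011, 0.0418]
ee_rot: [-0.169, 0.986, 0.0, 0.001]
ft_force: [0.5, 0.6, -0.7]
grip_width: 0.092
grasp_force: 30.8
```

>>> move_arm --plan '[{"delta_pos":[0,0,0],"turn":[0,0,0],"fingers":1.0},{"delta_pos":[0,0,0],"turn":[0,0,0],"fingers":1.0},{"delta_pos":[0,0,0],"turn":[0,0,0],"fingers":1.0},{"delta_pos":[0,0,0],"turn":[0,0,0],"fingers":1.0}]'

```text
clock: 12.8
position: [0.6225, -0.001, 0.0417]
ee_rot: [-0.169, 0.986, 0.0, 0.001]
ft_force: [1.0, 0.2, -1.5]
grip_width: 0.098
grasp_force: 30.8
```

```bash
sed -i 's/o\["grasp_force"\].round(1)/o["grasp_force"]/' lid.py; python3 lid.py
```

```text
12.8 [ 0.6225 -0.001   0.0417] [ 1.05  0.21 -1.46] 30.775455236434937 [ 0.002  0.001 -1.   ]
side 221 slopes [-0.015 -0.018  0.052] ctr(lid frame) [-0.0041  0.002 ] r 0.0527
scene 138 slopes [-0.01   0.049  0.054] ctr(lid frame) [-0.002  -0.0009] r 0.0486
wrist 15063 slopes [-0.002  0.002  0.052] ctr(lid frame) [-0.0014 -0.    ] r 0.0503
```

The lid is level, 17 mm up and about 1 mm towards -x. Its hold is done (about 2.1 s). Now I'll set it down slowly, with the 1 mm correction.

In the tool's units: 0.0165 m is 0.022, -0.001 m is -0.0013.

>>> move_arm --plan '[{"delta_pos":[-0.0013,0,0.004],"turn":[0,0,0],"fingers":1.0},{"delta_pos":[-0.0013,0,0.008],"turn":[0,0,0],"fingers":1.0},{"delta_pos":[-0.0013,0,0.012],"turn":[0,0,0],"fingers":1.0},{"delta_pos":[-0.0013,0,0.016],"turn":[0,0,0],"fingers":1.0},{"delta_pos":[-0.0013,0,0.0187],"turn":[0,0,0],"fingers":1.0},{"delta_pos":[-0.0013,0,0.0207],"turn":[0,0,0],"fingers":1.0},{"delta_pos":[-0.0013,0,0.022],"turn":[0,0,0],"fingers":1.0},{"delta_pos":[-0.0013,0,0.022],"turn":[0,0,0],"fingers":1.0}]'

```text
clock: 13.95
position: [0.6235, -0.0007, 0.0252]
ee_rot: [-0.169, 0.986, 0.0, 0.001]
ft_force: [0.6, 0.1, -0.0]
grip_width: 0.089
grasp_force: 30.8
```

```bash
python3 lid.py
```

```text
13.95 [ 0.6235 -0.0007  0.0252] [ 0.59  0.05 -0.01] 30.775771737098694 [ 0.002  0.001 -1.   ]
side 263 slopes [0.006 0.001 0.036] ctr(lid frame) [-0.0016 -0.0008] r 0.0504
scene 180 slopes [ 0.009 -0.001  0.038] ctr(lid frame) [-0.0018  0.0009] r 0.049
wrist 14345 slopes [-0.002  0.001  0.035] ctr(lid frame) [-0.0005  0.0004] r 0.0502
```

In the tool's units: -0.1 m is -0.1333, 0.0008 m is 0.0011.

>>> move_arm --plan '[{"delta_pos":[0,0,0.0011],"turn":[0,0,0],"fingers":1.0},{"delta_pos":[0,0,0.0011],"turn":[0,0,0],"fingers":1.0},{"delta_pos":[0,0,0],"turn":[0,0,0],"fingers":0.85},{"delta_pos":[0,0,0],"turn":[0,0,0],"fingers":0.7},{"delta_pos":[0,0,0],"turn":[0,0,0],"fingers":0.6},{"delta_pos":[0,0,-0.0267],"turn":[0,0,0],"fingers":0.6},{"delta_pos":[0,0,-0.0933],"turn":[0,0,0],"fingers":0.5},{"delta_pos":[0,0,-0.1333],"turn":[0,0,0],"fingers":0.5},{"delta_pos":[0,0,-0.1333],"turn":[0,0,0],"fingers":0.5}]'

```text
clock: 15.22
position: [0.6253, -0.0009, 0.1295]
ee_rot: [-0.169, 0.986, 0.0, 0.004]
ft_force: [0.2, 0.1, -1.3]
grip_width: 0.502
grasp_force: 0.0
```

```bash
python3 lid.py; python3 - <<'E'
from h import *
A=Ro.from_euler("z",.34)
o=get_obs()
for c in(snap("wrist"),snap("side"),snap("scene")):
    Q=pts(c)
    t=(Q[...,2]>.044)&(Q[...,2]<.057)&(np.hypot(Q[...,0]-.622,Q[...,1])<.025);print("tab",t.sum(),Q[t].mean(0).round(4))
    m=(np.hypot(Q[...,0]-.47,Q[...,1]+.09)<.04)&(Q[...,2]>.055)&(Q[...,2]<.084)
    print("handle",m.sum(),Q[m].mean(0).round(4))
for p in([.462,-.0845,.12],[.462,-.0845,.042]):print(rel(p,down(np.pi/2+.34),o),o["position"])
print(o["joint_pos"].round(2))
E
```

```text
15.225 [ 0.6253 -0.0009  0.1295] [ 0.24  0.11 -1.31] 0.0 [ 0.008  0.002 -1.   ]
side 459 slopes [-0.009 -0.003  0.035] ctr(lid frame) [-0.0023 -0.0016] r 0.05
scene 338 slopes [-0.008 -0.002  0.037] ctr(lid frame) [-0.0026  0.0012] r 0.0495
wrist 6853 slopes [0.    0.001 0.035] ctr(lid frame) [-0.0008  0.0005] r 0.0499
tab 312 [ 0.6213 -0.0013  0.0522]
handle 0 [nan nan nan]
tab 45 [ 6.239e-01 -4.000e-04  5.090e-02]
handle 58 [ 0.4621 -0.0841  0.0699]
tab 33 [ 0.6244 -0.001   0.0518]
handle 36 [ 0.4624 -0.0838  0.0691]
(array([ 0.1797, -0.0253,  0.0048]), array([0.0003, 0.0016, 0.0002])) [ 0.62295461 -0.00070591  0.12510275]
(array([ 0.1798, -0.0253,  0.0828]), array([0.0003, 0.0016, 0.0002])) [ 0.62295461 -0.00070591  0.12510275]
[-0.38  0.4   0.39  1.6  -0.16  1.17  1.96]<stdin>:8: RuntimeWarning: Mean of empty slice.
  ret = um.true_divide(
```

The lid is seated flat (top at 35 mm, slopes near 0) and back within about 1 mm. Next is the latch handle.

In the tool's units: 0.18 m is 0.24, 0.083 m is 0.1107.

>>> move_arm --plan '[{"delta_pos":[0.24,-0.0333,0],"turn":[0,0,0],"fingers":0.5},{"delta_pos":[0.24,-0.0333,0],"turn":[0,0,0],"fingers":0.5},{"delta_pos":[0.24,-0.0333,0],"turn":[0,0,0],"fingers":0.5},{"delta_pos":[0.24,-0.0333,0],"turn":[0,0,0],"fingers":0.5},{"delta_pos":[0.24,-0.0333,0],"turn":[0,0,0],"fingers":0.5},{"delta_pos":[0.24,-0.0333,0.0533],"turn":[0,0,0],"fingers":0.5},{"delta_pos":[0.24,-0.0333,0.1107],"turn":[0,0,0],"fingers":0.5},{"delta_pos":[0.24,-0.0333,0.1107],"turn":[0,0,0],"fingers":0.5},{"delta_pos":[0.24,-0.0333,0.1107],"turn":[0,0,0],"fingers":0.75},{"delta_pos":[0.24,-0.0333,0.1107],"turn":[0,0,0],"fingers":1.0},{"delta_pos":[0.24,-0.0333,0.1107],"turn":[0,0,0],"fingers":1.0},{"delta_pos":[0.24,-0.0333,0.1107],"turn":[0,0,0],"fingers":1.0}]' --force 30

```text
clock: 17.02
position: [0.463, -0.0839, 0.0426]
ee_rot: [-0.169, 0.986, 0.0, 0.002]
ft_force: [2.4, 2.3, 0.9]
grip_width: 0.146
grasp_force: 29.8
```

```bash
python3 - <<'E'
from h import *
o=get_obs();print(o["clock"],o["position"],o["ft_force"],o["grasp_force"],o["grip_width"])
R0=Ro.from_quat(o["ee_rot"]);pin=np.array([.5625,.057,0]);yaw=.346
h=o["position"].copy();v=h-pin;r=np.hypot(v[0],v[1]);a0=-np.pi/2+yaw
b0=a0-np.arctan2(v[1],v[0]);print("r",r,"bar",b0)
for k,b in enumerate(np.linspace(b0,0,13)[1:]):
    rr=r+(.175-r)*k/11;an=a0-b
    p=[pin[0]+rr*np.cos(an),pin[1]+rr*np.sin(an),h[2]+.024]
    print(round(b,3),rel(p,R0,o)[0])
E
```

```text
17.025 [ 0.46295067 -0.08393892  0.04261182] [2.37363302 2.32790393 0.86529112] 29.810308814048767 0.14561756508372137
r 0.17255099524615142 bar 0.9609613857237989
0.881 [-0.0085 -0.011  -0.024 ]
0.801 [-0.0176 -0.0214 -0.0239]
0.721 [-0.0275 -0.031  -0.0239]
0.641 [-0.0382 -0.0398 -0.0238]
0.561 [-0.0496 -0.0478 -0.0238]
0.48 [-0.0616 -0.0548 -0.0238]
0.4 [-0.0741 -0.0609 -0.0237]
0.32 [-0.0871 -0.066  -0.0237]
0.24 [-0.1004 -0.0699 -0.0236]
0.16 [-0.1141 -0.0729 -0.0235]
0.08 [-0.128  -0.0747 -0.0235]
0.0 [-0.142  -0.0754 -0.0234]
```

Handle gripped. Lift the bar 24 mm and swing it in.

In the tool's units: -0.087 m is -0.116, -0.074 m is -0.0987.

>>> move_arm --plan '[{"delta_pos":[0,0,-0.0107],"turn":[0,0,0],"fingers":1.0},{"delta_pos":[0,0,-0.0213],"turn":[0,0,0],"fingers":1.0},{"delta_pos":[0,0,-0.032],"turn":[0,0,0],"fingers":1.0},{"delta_pos":[-0.0113,-0.0147,-0.032],"turn":[0,0,0],"fingers":1.0},{"delta_pos":[-0.0233,-0.0287,-0.032],"turn":[0,0,0],"fingers":1.0},{"delta_pos":[-0.0367,-0.0413,-0.032],"turn":[0,0,0],"fingers":1.0},{"delta_pos":[-0.0507,-0.0533,-0.032],"turn":[0,0,0],"fingers":1.0},{"delta_pos":[-0.066,-0.064,-0.032],"turn":[0,0,0],"fingers":1.0},{"delta_pos":[-0.082,-0.0733,-0.032],"turn":[0,0,0],"fingers":1.0},{"delta_pos":[-0.0987,-0.0813,-0.032],"turn":[0,0,0],"fingers":1.0},{"delta_pos":[-0.116,-0.088,-0.032],"turn":[0,0,0],"fingers":1.0},{"delta_pos":[-0.116,-0.088,-0.032],"turn":[0,0,0],"fingers":1.0}]'

```text
clock: 18.52
position: [0.5669, -0.118, 0.0659]
ee_rot: [-0.169, 0.986, -0.0, 0.001]
ft_force: [-0.4, -1.4, -2.4]
grip_width: 0.15
grasp_force: 29.7
```

```bash
cat > bar.py <<'E'
from h import *
o=get_obs();print(o["clock"],o["position"],o["ft_force"].round(1),o["grasp_force"],o["grip_width"])
R0=Ro.from_quat(o["ee_rot"]);pin=np.array([.5625,.057,0]);yaw=.346
h=o["position"];v=h-pin;a0=-np.pi/2+yaw
print("r",np.hypot(v[0],v[1]),"bar",a0-np.arctan2(v[1],v[0]))
for b in(.2,.1,0):
    p=[pin[0]+.174*np.cos(a0-b),pin[1]+.174*np.sin(a0-b),h[2]];print(b,rel(p,R0,o)[0])
A=Ro.from_euler("z",yaw)
for n in("side","scene","wrist"):
    c=snap(n);l=A.inv().apply((pts(c)-pin).reshape(-1,3))
    for nm,m in(("bar mid",(l[:,1]<-.03)&(l[:,1]>-.13)&(abs(l[:,0])<.08)&(l[:,2]>.058)&(l[:,2]<.085)&(c["color"].reshape(-1,3).min(1)>70)),
                ("keeper",(abs(l[:,1]+.15)<.012)&(abs(l[:,0])<.022)&(l[:,2]>.046)&(l[:,2]<.056))):
        if m.sum()>10: print(n,nm,m.sum(),l[m].mean(0).round(4),"line slope",np.polyfit(l[m][:,1],l[m][:,0],1).round(4))
E
python3 bar.py
```

```text
18.525 [ 0.566889   -0.11801846  0.06592347] [-0.4 -1.4 -2.4] 29.680558741092682 0.1504397254221477
r 0.17507348735014572 bar 0.32092788959814667
0.2 [-0.0207 -0.0043  0.    ]
0.1 [-0.0379 -0.0068  0.0001]
0 [-0.0553 -0.0075  0.0001]
side bar mid 221 [-0.0233 -0.0788  0.0677] line slope [0.3301 0.0027]
side keeper 51 [-0.0014 -0.1507  0.0507] line slope [0.0804 0.0108]
scene bar mid 181 [-0.0253 -0.0806  0.069 ] line slope [0.3337 0.0015]
scene keeper 34 [ 0.0008 -0.1497  0.0518] line slope [0.0809 0.0129]
wrist bar mid 3020 [-0.0278 -0.0808  0.0692] line slope [ 0.3297 -0.0012]
wrist keeper 61 [ 0.0123 -0.1554  0.0517] line slope [0.8391 0.1427]
```

In the tool's units: -0.0553 m is -0.0737, -0.0075 m is -0.01.

>>> move_arm --plan '[{"delta_pos":[-0.014,-0.0033,0],"turn":[0,0,0],"fingers":1.0},{"delta_pos":[-0.0273,-0.006,0],"turn":[0,0,0],"fingers":1.0},{"delta_pos":[-0.04,-0.008,0],"turn":[0,0,0],"fingers":1.0},{"delta_pos":[-0.0507,-0.0093,0],"turn":[0,0,0],"fingers":1.0},{"delta_pos":[-0.0627,-0.01,0],"turn":[0,0,0],"fingers":1.0},{"delta_pos":[-0.0737,-0.01,0],"turn":[0,0,0],"fingers":1.0},{"delta_pos":[-0.0737,-0.01,0],"turn":[0,0,0],"fingers":1.0},{"delta_pos":[-0.0737,-0.01,0],"turn":[0,0,0],"fingers":1.0}]'

```text
clock: 19.68
position: [0.6219, -0.107, 0.0664]
ee_rot: [-0.169, 0.986, -0.001, 0.002]
ft_force: [1.8, -6.5, -2.2]
grip_width: 0.148
grasp_force: 29.8
```

```bash
python3 bar.py
```

```text
19.675 [ 0.62193173 -0.10703475  0.06642085] [ 1.8 -6.5 -2.2] 29.79846954345703 0.14797817188603332
r 0.1744692816743974 bar -0.0016006640344379264
0.2 [ 0.0349  0.0037 -0.0001]
0.1 [ 0.0177  0.0012 -0.0001]
0 [ 0.0003  0.0005 -0.    ]
side bar mid 240 [ 0.0016 -0.0789  0.0663] line slope [0.0167 0.003 ]
side keeper 25 [ 0.0123 -0.151   0.0509] line slope [0.1247 0.0312]
scene bar mid 171 [ 0.0008 -0.0817  0.0684] line slope [0.0061 0.0013]
scene keeper 19 [ 0.0126 -0.1491  0.0518] line slope [0.1078 0.0287]
wrist bar mid 3245 [-0.0013 -0.0797  0.0684] line slope [ 0.0035 -0.001 ]
wrist keeper 390 [-0.0134 -0.1495  0.0521] line slope [0.596  0.0757]
```

The bar is in line with the notch, with cheeks visible about 13 mm either side of it. I'll lower it into the notch and let it drop the last few millimetres.

In the tool's units: 0.021 m is 0.028, 0.02 m is 0.0267.

>>> move_arm --plan '[{"delta_pos":[0,0,0.0067],"turn":[0,0,0],"fingers":1.0},{"delta_pos":[0,0,0.0133],"turn":[0,0,0],"fingers":1.0},{"delta_pos":[0,0,0.02],"turn":[0,0,0],"fingers":1.0},{"delta_pos":[0,0,0.0267],"turn":[0,0,0],"fingers":1.0},{"delta_pos":[0,0,0.028],"turn":[0,0,0],"fingers":1.0}]'

```text
clock: 20.45
position: [0.622, -0.1074, 0.0454]
ee_rot: [-0.169, 0.986, -0.001, 0.002]
ft_force: [1.2, -7.6, -0.3]
grip_width: 0.15
grasp_force: 30.0
```

In the tool's units: -0.18 m is -0.24, -0.13 m is -0.1733.

>>> move_arm --plan '[{"delta_pos":[0,0,0],"turn":[0,0,0],"fingers":0.75},{"delta_pos":[0,0,0],"turn":[0,0,0],"fingers":0.6},{"delta_pos":[0,0,0],"turn":[0,0,0],"fingers":0.5},{"delta_pos":[0,0,-0.0267],"turn":[0,0,0],"fingers":0.5},{"delta_pos":[0,0,-0.0933],"turn":[0,0,0],"fingers":0.5},{"delta_pos":[0.04,0,-0.1733],"turn":[0,0,0],"fingers":0.5},{"delta_pos":[0.1067,0,-0.24],"turn":[0,0,0],"fingers":0.5},{"delta_pos":[0.1333,0,-0.24],"turn":[0,0,0],"fingers":0.5}]'

```text
clock: 21.45
position: [0.5262, -0.1413, 0.2299]
ee_rot: [-0.168, 0.986, -0.0, 0.004]
ft_force: [0.4, 0.6, -0.1]
grip_width: 0.5
grasp_force: 0.0
```

```bash
sed -i 's/>.058)&(l\[:,2\]<.085)/>.044)\&(l[:,2]<.065)/; s/abs(l\[:,0\])<.08/abs(l[:,0])<.012/' bar.py; python3 bar.py; python3 - <<'E'
from h import *
w=snap("wrist");b=snap("side")
x=cv2.resize(b["color"][170:270,190:310],(400,333),interpolation=cv2.INTER_CUBIC);y=cv2.resize(w["color"],(400,300))
cv2.imwrite("pics/g.png",np.hstack([x,np.vstack([y,np.zeros((33,400,3),np.uint8)])])[:,:,::-1])
for n,c in(("w",w),("b",b)):
    Q=pts(c)
    m=(np.hypot(Q[...,0]-.622,Q[...,1]+.107)<.012)&(Q[...,2]>.06)&(Q[...,2]<.13);print(n,"handle top",m.sum(),np.percentile(Q[m][:,2],[50,95]) if m.any() else"")
    t=(Q[...,2]>.044)&(Q[...,2]<.057)&(np.hypot(Q[...,0]-.624,Q[...,1])<.018);print("tab",t.sum(),Q[t].mean(0).round(4))
    m=(np.hypot(Q[...,0]-.622,Q[...,1]+.02)<.03)&(abs(Q[...,2]-.035)<.005);print("lid z",np.median(Q[m][:,2]))
E
```

```text
21.45 [ 0.526175   -0.14128523  0.22989959] [ 0.4  0.6 -0.1] 0.0 0.4995816024147332
r 0.20158506137887355 bar 0.5271866107454923
0.2 [-0.0668  0.0042  0.0006]
0.1 [-0.084   0.0017  0.0007]
0 [-0.1014  0.001   0.0009]
side bar mid 185 [ 0.0007 -0.0786  0.049 ] line slope [0.0087 0.0013]
side keeper 77 [-0.0013 -0.1494  0.0506] line slope [-0.0066 -0.0023]
scene bar mid 144 [ 0.0004 -0.0807  0.0505] line slope [0.0175 0.0018]
scene keeper 64 [-0.0007 -0.15    0.0523] line slope [-0.0967 -0.0153]
wrist bar mid 513 [-0.0014 -0.0695  0.0497] line slope [ 0.0195 -0.    ]
wrist keeper 355 [-0.0028 -0.1497  0.0507] line slope [-0.0482 -0.01  ]
w handle top 170 [0.07856521 0.08045741]
tab 18 [ 0.6115 -0.0016  0.0502]
lid z 0.03494386882224837
b handle top 49 [0.07306643 0.08090723]
tab 44 [ 0.6235 -0.0008  0.0507]
lid z 0.035216936933020304
```

View pics/g.png

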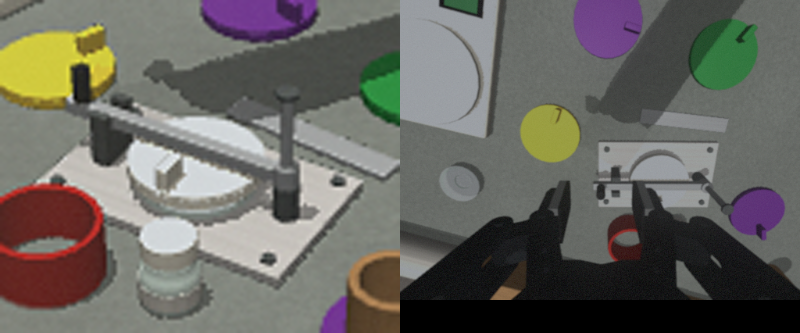

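The bar top is at 50 mm and the handle top at 80 mm, so the bar is down in the notch. The lid is flat under it, with its top at 35 mm. The neighbouring things are where they were, and the gripper is clear.

```bash
python3 -c "
from workcell import hand_in;print(hand_in())"
```

```text
the job is handed in; nothing more can be done
None
```

The job is handed in: the lid was raised edge-first, held clear for about 2 s and set back flat, and the bar is down in the notch after I first swung it slightly wider open to clear the lid; all in about 21.5 s, with no verdict returned.

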